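# Clear the pile on the bench into its trays

## Robot

A 6-joint arm with a two-finger parallel gripper is mounted at the origin on a cart in front of the work surface, level with it; the furniture and walls round the work are solid. World frame = base frame: x ahead of the robot, y to its left, z up, the work surface at z = 0. Lengths are in m, angles in degrees, forces in N, time in s.
With the tool pointing down it reaches from about 0.4 to 0.825 m from the base axis. Payload 7 kg.
Tool frame: the origin (TCP) lies at the centre of the arm's flange, where the gripper is bolted on; the fingertips stand 178 mm ahead of it and the grasp point (between the pads) lies 159 mm ahead of it (r.tips_ahead is the z of the fingertips in the tool frame, in m); z points along the fingers, y is the line along which they close (so a half turn about z gives the same grasp; the last joint's range is limited). The gripper opens to 88 mm and grips with 3 to 60 N. Pads are 19 mm wide; open, the fingers measure 130 mm over their backs; the gripper's body (78 mm by 193 mm) begins 47 mm behind the grasp point.
Start: joints at [91.106, 20.546, 0.682, 0, -70.136, -16.507], TCP at [0.179, 0.651, 0.405] pointing down, gripper open.
Joint ranges: [-176.03, 176.03], [-82.01, 121.73], [-58.28, 71.71], [-173.87, 95.51], [-174.79, -0.11], [-173.66, 173.66]. Speed limits (degrees/s): [136.94, 136.94, 172.46, 180, 180, 180].

## Interface

Orientations are given as [roll, pitch, yaw] about the fixed x, y, z axes, in that order (R = Rz(yaw) Ry(pitch) Rx(roll)).
In Python, from plant import r gives the robot as it stands. The module is installed in compiled form; this text tells all that it offers.
- The arm moves only by the shell command python3 -m pendant 'ROWS' [FORCE]. ROWS is JSON, a list that holds one entry, the list of rows, each a list of 7 numbers: the shift along the tool's x, y, z in m, then the turn, a rotation vector about the tool's x, y, z in degrees, then the gripper command: -1 is shut, 1 is fully open, values between are in proportion. A call has 1 to 5 rows; each row is the pose to reach, as a shift and turn from the pose commanded when the call began, along the tool's axes at that moment; what a row does not reach only later rows make up. A row lasts 1/10 s, in which the tool goes at most 50 mm and 8.59 degrees, less where a joint would pass 70% of its speed; a pose out of reach is approached as far as the arm can. A call with a gripper value outside its range is refused whole. The fingers move at their own pace and stop on an object; FORCE is the grip in N (left out, the last holds). Time passes only in rows, so rows that repeat a pose let the fingers close. It gives the time, the measured TCP pose, the force, the opening and the grip force at its end, in the units of the state.
- r.get_state(): the state, without advancing time (a new reading comes with each control period).
- r.capture(name): name is "side" or "top"; returns the picture (400x640x3 uint8, red, green, blue); there is no depth.
- r.camera_params(name): a dict with "fx", "fy", "cx", "cy" (pixels), "dist_coeffs" ([k1, k2, p1, p2, k3] as OpenCV has them; the pictures are not rectified), "R" (3x3) and "t" (3): a world point X has camera coordinates R X + t. Camera axes: x right, y down, z forward; pixel columns grow to the right and rows downward; lengths in m; the calibration is good to about 2 mm. A picture is of the moment at which its call begins. camera_params takes no time and is no camera call.
- r.close_job(): hands the job in; it is judged then, once.
The state is a dict: "time_s": time; "joints": joint angles; "qd": joint speeds; "joint_torque": joint torques, N m; "tcp_pos": TCP position; "eef_rot": TCP orientation; "contact_force": force on the tool from outside, world axes, zero at the start; "moment": the same for the moment, N m; "gripper_width": finger opening in m; "gripper_force": force on a finger pad.
Only numpy, scipy, OpenCV 4.12 (cv2) and the standard library are available. Lean on these libraries where they do the work, as an engineer would, in place of code of your own. Each camera call takes 0.05 s, during which the arm holds its last target. There are 200 camera calls.

## Task

Take the pile on the workbench apart and put each piece away where it fits: the jar of screws upright in the round holder, the sanding block in the short tray, the thin wood offcut in the narrow tray and the thick wood block in the long tray. Each should lie flat on the floor of its own place, sanding-paper side down for the sanding block, between the corner cleats and along the tray, not riding on a cleat or rim. Do not tip the jar over, and leave the chisel that lies beyond the work where it is.

Things in the scene. Friction and masses are not known exactly. Their poses are not given: they have to be found in the camera images.
- screw_jar: Clear glass jar of screws with a grey metal screw lid, round, 62 mm across the body (lid 60 mm), 80 mm tall, about 0.35 kg, standing upright on top of the pile. Origin: centre of its underside; z up along its axis.
- sanding_block: Brown cork sanding block with paper on its underside, 60 x 97 x 28 mm (x by y by z); cork 58 mm wide above the 2 mm thick, 60 mm wide paper. Second from the top, lying crosswise on the offcut, under the jar. Origin: centre of its underside; y along its length, z up.
- offcut: Thin light wood offcut, 38 x 115 x 19 mm (x by y by z). Third from the top, lying along the thick block, under the sanding block. Origin: centre of its underside; y along its length, z up.
- beam_block: Thick grey-brown wood block, 60 x 150 x 45 mm (x by y by z), at the bottom of the pile on the bench. Origin: centre of its underside; y along its length, z up.
- round_holder: Round holder for the jar: a low wooden cup fixed to the bench, 96 mm across outside, 84 mm inside, rim 56 mm high, floor 42 mm thick. Origin: centre of its underside (bench level); z up; the floor where the jar stands is 42 mm above the origin.
- short_tray: Short wide tray for the sanding block: thick wooden board 96 x 133 x 42 mm fixed to the bench, with a darker L-shaped cleat on each corner. Clear space between cleats 80 mm (x) by 117 mm (y); cleats 8 mm thick, top 56 mm above the bench, legs 24 mm, so the middle of each side is open for fingers. Origin: centre of the underside; y along its length, z up; the thing rests 42 mm above it.
- narrow_tray: Narrow tray for the thin offcut: thick wooden board 74 x 151 x 42 mm fixed to the bench, with a darker L-shaped cleat on each corner. Clear space between cleats 58 mm (x) by 135 mm (y); cleats 8 mm thick, top 56 mm above the bench, legs 24 mm, so the middle of each side is open for fingers. Origin: centre of the underside; y along its length, z up; the thing rests 42 mm above it.
- long_tray: Long wide tray for the thick block: thick wooden board 96 x 186 x 42 mm fixed to the bench, with a darker L-shaped cleat on each corner. Clear space between cleats 80 mm (x) by 170 mm (y); cleats 8 mm thick, top 56 mm above the bench, legs 24 mm, so the middle of each side is open for fingers. Origin: centre of the underside; y along its length, z up; the thing rests 42 mm above it.
- chisel: Bystander: chisel with a light wooden handle, 25 x 200 x 24 mm, loose on the bench beyond the work. Origin: centre of its underside; y along its length. Leave it alone.
There are look-alikes about, which are no part of the job. Of the things that look like the sanding_block, the largest one is meant. What is meant by the screw_jar is not orange, and is the larger of those in its own colour.

How it is judged:
By the outcome, as a careful person would: the job done as asked, in the order asked, and still so for the second after the job is handed in, with the robot touching nothing.
It also fails if it takes over 136 s, if anything falls off the work surface, if the arm or the gripper's body presses on something with over 40 N, if the wrist force passes 120 N, or if a joint passes its speed limit or range.

## Working session

There is one attempt and no reset: what is moved stays moved. The work goes in short steps, Python scripts to look and compute and a shell command to move; the robot and the scene stay as the last step left them, time stands still between calls to the robot, and variables do not carry over. Pictures are saved under pics/ and viewed, at most 14 in all, crops included, and the job is handed in when it is done.

```bash
mkdir -p pics
python3 - <<'E'
from plant import r
import cv2
for n in("top","side"):
    im=r.capture(n); cv2.imwrite(f"pics/{n}0.png",im[:,:,::-1])
    p=r.camera_params(n); print(n,{k:(v if not hasattr(v,'round') else v.round(3).tolist() if hasattr(v,'tolist') else v) for k,v in p.items()})
s=r.get_state();print(s)
E
```

```text
top {'fx': 377.2699826018364, 'fy': 377.2699826018364, 'cx': 321.7556603657941, 'cy': 205.71616587204295, 'dist_coeffs': [-0.019, 0.0, 0.0, 0.0, 0.0], 'R': [[-0.024, -1.0, 0.002], [-0.975, 0.023, -0.22], [0.22, -0.008, -0.975]], 't': [-0.113, 0.517, 1.356]}
side {'fx': 464.7972079674585, 'fy': 464.7972079674585, 'cx': 320.84381621331266, 'cy': 196.8869419716131, 'dist_coeffs': [-0.079, 0.0, 0.0, 0.0, 0.0], 'R': [[0.731, 0.682, -0.023], [0.269, -0.319, -0.909], [-0.627, 0.658, -0.417]], 't': [-0.274, -0.086, 1.734]}
{'time_s': 0.1, 'joints': array([ 9.11055309e+01,  2.05863641e+01,  6.38317828e-01, -1.61935765e-02,
       -7.01376882e+01, -1.65074081e+01]), 'qd': array([-0.03569061, -0.05750531,  0.1057176 , -0.00617081,  0.07305475,
        0.00979429]), 'joint_torque': array([-5.29978624e-04, -5.84164023e+01,  2.93749970e+01,  7.01545313e+00,
        1.01309278e-02, -5.15830527e-05]), 'tcp_pos': array([0.17922794, 0.65058045, 0.4038266 ]), 'eef_rot': array([ 1.79913473e+02, -9.76613333e-03, -1.54073831e+01]), 'contact_force': array([-0.17199176, -0.52791023,  0.8766598 ]), 'moment': array([-0.11075039,  0.02344632,  0.01560652]), 'gripper_force': 0.0, 'gripper_width': 0.08735370036420098}
```

View pics/top0.png

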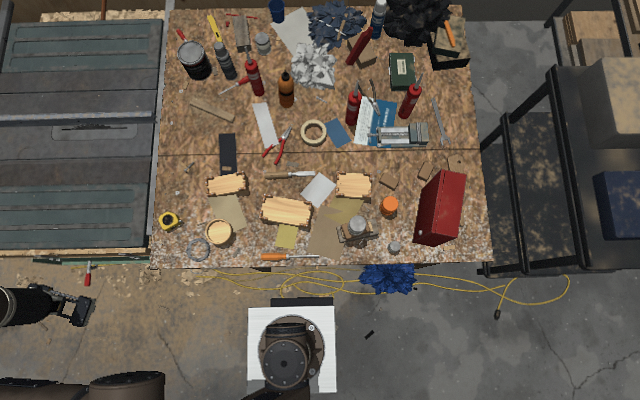

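View pics/side0.png

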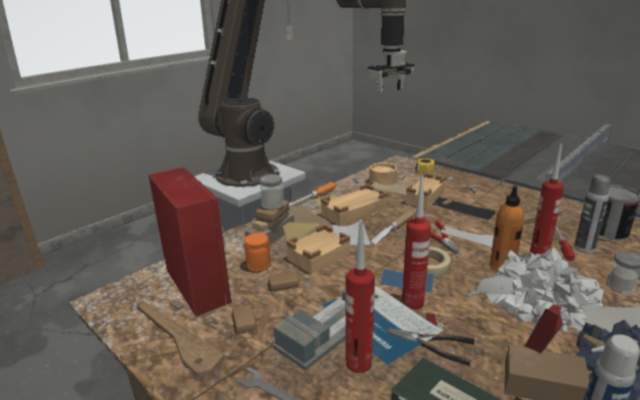

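Run:
```python
import cv2,numpy as np
t=cv2.imread("pics/top0.png")[160:270,190:420]; s=cv2.imread("pics/side0.png")[150:300,230:450]
a=cv2.resize(t,(690,330),interpolation=cv2.INTER_CUBIC); b=cv2.resize(s,(660,450),interpolation=cv2.INTER_CUBIC)
cv2.imwrite("pics/crop_t.png",cv2.resize(t,(798,382),interpolation=cv2.INTER_CUBIC)); cv2.imwrite("pics/crop_s.png",cv2.resize(s,(792,540),interpolation=cv2.INTER_CUBIC))
```

```text
(no output)
```

View pics/crop_t.png

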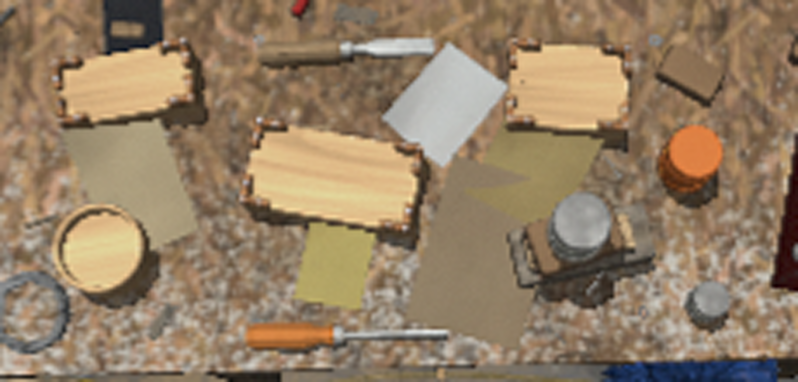

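View pics/crop_s.png

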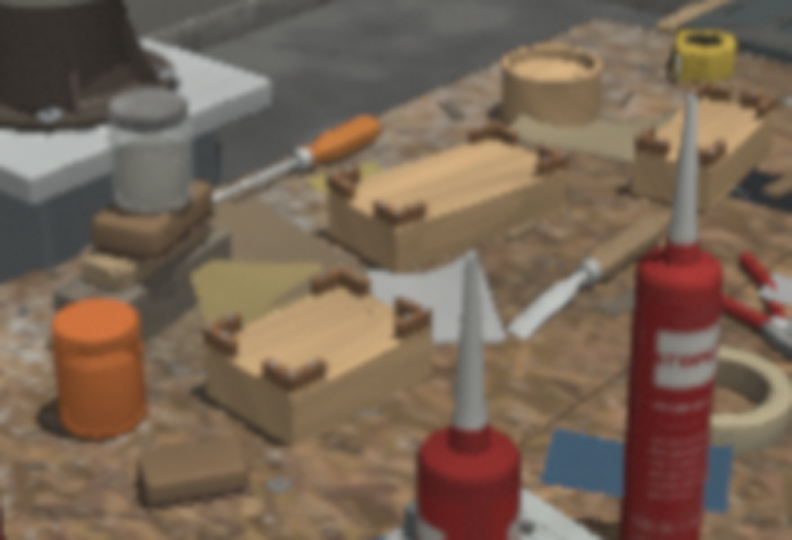

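Top view: grey jar candidates are (357,224) on the pile, the small grey one at (394,248) and the orange one at (390,207). The one meant is (357,224), which is the larger of the grey ones and not orange. Sanding-block look-alikes are at (345–377,228) in the pile, (389,181) and (424,172); the largest is the one in the pile under the jar. The long tray is at (287,210), the short tray at (353,186), the narrow tray at (227,185), the holder at (219,233) and the chisel at (290,175).

```bash
cat > h.py <<'E'
from plant import r
import cv2, numpy as np
from scipy.spatial.transform import Rotation as Ro
P={n:r.camera_params(n) for n in("top","side")}
def cast(n,uv,z):
    p=P[n]; K=np.array([[p['fx'],0,p['cx']],[0,p['fy'],p['cy']],[0,0,1.]])
    q=cv2.undistortPoints(np.float64(uv).reshape(-1,1,2),K,np.float64(p['dist_coeffs'])).reshape(-1,2)
    R=np.array(p['R']);C=-R.T@np.array(p['t']); d=np.c_[q,np.ones(len(q))]@R
    return C+d*((z-C[2])/d[:,2])[:,None]
def proj(n,X):
    p=P[n]; K=np.array([[p['fx'],0,p['cx']],[0,p['fy'],p['cy']],[0,0,1.]])
    return cv2.projectPoints(np.float64(X).reshape(-1,1,3),cv2.Rodrigues(np.array(p['R']))[0],np.float64(p['t']),K,np.float64(p['dist_coeffs']))[0].reshape(-1,2)
def rect(X): # centre, sizes mm, yaw of long axis
    (c,s,a)=cv2.minAreaRect(np.float32(X[:,:2]*1000)); 
    if s[0]<s[1]: s=s[::-1];a+=90
    return np.round(c,1),np.round(s,1),round((a+90)%180-90,1)
def goto(x,y,z,yawy):  # tool grasp point target, yawy: world angle of closing line; prints shift & turn in tool axes
    s=r.get_state(); R=Ro.from_euler('xyz',s['eef_rot'],degrees=True)
    best=None
    for k in(0,180):
        T=Ro.from_euler('xyz',[180,0,yawy-90+k],degrees=True)  # tool y = (sin,-cos) of yaw
        v=(R.inv()*T).as_rotvec(degrees=True)
        if best is None or np.linalg.norm(v)<np.linalg.norm(best):best=v
    d=R.inv().apply(np.array([x,y,z+.159])-s['tcp_pos'])
    print("shift",d.round(4),"turn",best.round(1),"j6",s['joints'][5].round(1),"t",s['time_s'])
E
python3 - <<'E'
from h import *
im=cv2.imread("pics/top0.png"); hsv=cv2.cvtColor(im,cv2.COLOR_BGR2HSV)
for n,(u,v) in dict(tray=(287,210),trayside=(280,224),cleat=(308,225),lid=(357,221),sand=(345,229),beam=(340,236),off=(371,226)).items(): print(n,hsv[v,u])
m=cv2.inRange(hsv,(12,60,170),(28,160,255))
m=cv2.morphologyEx(m,cv2.MORPH_OPEN,np.ones((3,3)))
cs=cv2.findContours(m,0,2)[0]
for c in cs:
    if cv2.contourArea(c)<250: continue
    x,y,w,h=cv2.boundingRect(c)
    if y<160 or y>260: continue
    c=c.reshape(-1,2)
    X=cast("top",c,.042); print((x,y,w,h),rect(X), cv2.minEnclosingCircle(np.float32(cast("top",c,.056)[:,:2])))
# enlarged 8x pile crop
t=im[195:260,315:415]; cv2.imwrite("pics/pile.png",cv2.resize(t,None,fx=8,fy=8,interpolation=cv2.INTER_CUBIC))
E
```

```text
tray [ 17 103 215]
trayside [ 24 114 159]
cleat [ 15 119  75]
lid [ 24   8 159]
sand [ 16 102 143]
beam [ 17  42 141]
off [ 18  86 202]
(275, 225, 23, 24) (array([404.8,  10.7]), array([81.6, 73.2]), -10.8) ((0.4037419557571411, 0.00959461834281683), 0.05214544013142586)
(208, 222, 23, 22) (array([424.7, 261.6]), array([83.1, 79.2]), 88.7) ((0.4232970178127289, 0.25655439496040344), 0.04402578994631767)
(262, 196, 48, 29) (array([504.5,  13.4]), array([183.3,  94.3]), 79.0) ((0.49792009592056274, 0.013190163299441338), 0.0912250503897667)
(216, 196, 26, 35) (array([502.6, 212.4]), array([111.3, 107.5]), -32.0) ((0.49548524618148804, 0.21166472136974335), 0.06753610074520111)
(208, 174, 37, 21) (array([614.8, 242.1]), array([138.2,  72.8]), -80.6) ((0.609961211681366, 0.23832061886787415), 0.07049158215522766)
(337, 173, 34, 24) (array([ 599.2, -248.8]), array([127.1,  91.8]), 88.7) ((0.5934330224990845, -0.2467057704925537), 0.06691309809684753)
```

View pics/pile.png

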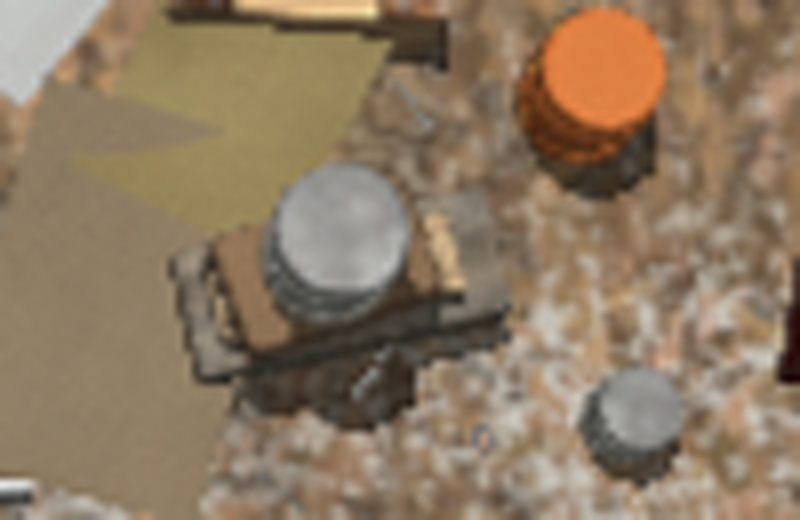

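The pile crop shows the large grey lid centred at crop (342,228), which is pixel (357.3,223.1). It stands on the brown block, so this is the jar meant. The smaller grey jar at (394,248) and the orange jar are look-alikes. Next I'll check the tray fits with an overlay and compute the jar position.

Run:
```python
from h import *
im=cv2.imread("pics/top0.png"); f=3.4
t=im[160:265,190:420]; o=cv2.resize(t,None,fx=f,fy=f,interpolation=cv2.INTER_CUBIC)
def draw(X,col):
    q=((proj("top",X)-[190,160]+.5)*f); cv2.polylines(o,[np.int32(q)],True,col,1)
def box(c,yaw,w,l,z):
    a=np.radians(yaw);d=np.array([np.cos(a),np.sin(a)]);n=np.array([-d[1],d[0]])
    return [[*(np.array(c)/1000+s*d*l/2000+k*n*w/2000),z] for s,k in((1,1),(1,-1),(-1,-1),(-1,1))]
for c,y,w,l in(([504.5,13.4],79,96,186),([614.8,242.1],-80.6,74,151),([599.2,-248.8],88.7,96,133)): draw(box(c,y,w,l,.042),(255,0,0))
h=cast("top",[[218.4,231.3]],.056)[0]; print("holder",h)
for R in(.048,.042): draw([[h[0]+R*np.cos(a),h[1]+R*np.sin(a),.056] for a in np.linspace(0,6.28,40)],(255,0,0))
j=cast("top",[[357.3,223.1]],.172)[0]; print("jar",j)
draw([[j[0]+.03*np.cos(a),j[1]+.03*np.sin(a),.172] for a in np.linspace(0,6.28,40)],(0,0,255))
cv2.imwrite("pics/ov.png",o)
goto(.5,.3,.246,75)
```

```text
holder [0.42679906 0.2599158  0.056     ]
jar [ 0.42529803 -0.24334412  0.172     ]
shift [ 0.4024  0.2528 -0.0007] turn [ 0.1 -0.  -0.4] j6 -16.5 t 0.1
```

View pics/ov.png

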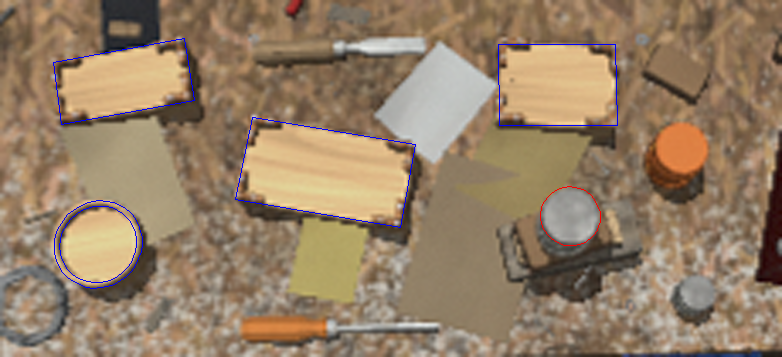

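The overlay fits all three trays, the holder rim and the lid (red, around pixel (357,223)) to within a pixel.

```bash
python3 -m pendant '[[[0.2,0.126,0,0,0,0,1],[0.2,0.126,0,0,0,0,1],[0.2,0.126,0,0,0,0,1],[0.2,0.126,0,0,0,0,1],[0.2,0.126,0,0,0,0,1]]]' && python3 -m pendant '[[[0.2,0.126,0,0,0,0,1],[0.2,0.126,0,0,0,0,1],[0.2,0.126,0,0,0,0,1],[0.2,0.126,0,0,0,0,1],[0.2,0.126,0,0,0,0,1]]]'
python3 - <<'E'
from h import *
print(r.get_state()['joints'].round(0),r.get_state()['tcp_pos'])
goto(.4253,-.2433,.246,75); goto(.4253,-.2433,.246,45)
E
```

```text
time_s: 0.6
tcp_pos: [0.3399, 0.4738, 0.4045]
eef_rot: [180.0, 0.0, -15.4]
contact_force: [0.8, 0.5, -0.1]
gripper_width: 0.0879
gripper_force: 0.0
time_s: 1.1
tcp_pos: [0.4993, 0.2992, 0.4045]
eef_rot: [180.0, 0.0, -15.5]
contact_force: [0.5, 0.6, -0.6]
gripper_width: 0.0875
gripper_force: 0.0
[ 50.  12. -11.   0. -67.  24.] [0.49930882 0.29919548 0.40449991]
shift [ 7.330e-02  5.426e-01 -3.000e-04] turn [ 0.   0.  -0.5] j6 24.4 t 1.1
shift [ 7.330e-02  5.426e-01 -3.000e-04] turn [ 0.   0.  29.5] j6 24.4 t 1.1
```

```bash
python3 -m pendant '[[[0.034,0.248,0,0,0,0,1],[0.034,0.248,0,0,0,0,1],[0.034,0.248,0,0,0,0,1],[0.034,0.248,0,0,0,0,1],[0.034,0.248,0,0,0,0,1]]]' && python3 -m pendant '[[[0.034,0.248,0,0,0,0,1],[0.034,0.248,0,0,0,0,1],[0.034,0.248,0,0,0,0,1],[0.034,0.248,0,0,0,0,1],[0.034,0.248,0,0,0,0,1]]]'
python3 - <<'E'
from h import *
print(r.get_state()['joints'].round(0),r.get_state()['tcp_pos'])
goto(.4253,-.2433,.138,75)
E
```

```text
time_s: 1.6
tcp_pos: [0.464, 0.0518, 0.4046]
eef_rot: [-180.0, 0.0, -15.4]
contact_force: [1.4, -0.4, 1.2]
gripper_width: 0.0877
gripper_force: 0.0
time_s: 2.1
tcp_pos: [0.431, -0.1959, 0.4048]
eef_rot: [-180.0, -0.0, -15.4]
contact_force: [1.6, -0.1, -0.9]
gripper_width: 0.0873
gripper_force: 0.0
[ -1.   1. -24.  -0. -65.  75.] [ 0.430968   -0.19590118  0.40481609]
shift [0.0071 0.0472 0.1078] turn [-0.  -0.  -0.4] j6 75.2 t 2.1
```

```bash
python3 -m pendant '[[[0.007,0.047,0,0,0,0,1],[0.007,0.047,0,0,0,0,1],[0.007,0.047,0.04,0,0,0,1],[0.007,0.047,0.07,0,0,0,1],[0.007,0.047,0.09,0,0,0,1]]]' && python3 -m pendant '[[[0,0,0.012,0,0,0,1],[0,0,0.018,0,0,0,1],[0,0,0.018,0,0,0,1]]]'
python3 - <<'E'
from h import *
a=cv2.cvtColor(r.capture("top"),4)[185:265,300:430]; b=cv2.cvtColor(r.capture("side"),4)[150:250,220:350]
cv2.imwrite("pics/j1.png",np.vstack([cv2.resize(a,(585,360),interpolation=2),cv2.resize(b,(312,240),interpolation=2).repeat(1,0)] if 0 else [cv2.resize(a,(520,320),interpolation=2),cv2.resize(b[:70],(520,280),interpolation=2)]))
goto(.4253,-.2433,.138,75)
E
```

```text
time_s: 2.6
tcp_pos: [0.4252, -0.241, 0.3124]
eef_rot: [-180.0, 0.1, -15.5]
contact_force: [0.3, 0.1, 0.3]
gripper_width: 0.0875
gripper_force: 0.0
time_s: 2.9
tcp_pos: [0.4263, -0.241, 0.2964]
eef_rot: [180.0, 0.0, -15.4]
contact_force: [-0.4, -0.7, 0.8]
gripper_width: 0.088
gripper_force: 0.0
shift [-0.0008  0.0024  0.0005] turn [ 0.  -0.1 -0.4] j6 81.0 t 3.0
```

View pics/j1.png

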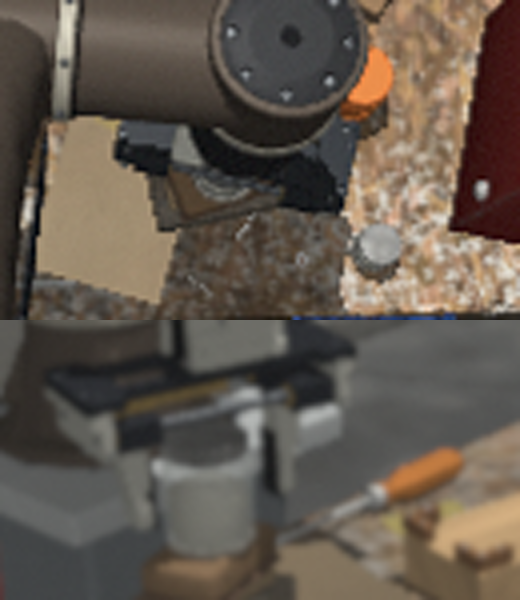

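The side view (lower half) shows the jar centred between the fingers, the left tip at (145,515) and the right at (285,480). I'll close and lift.

```bash
python3 -m pendant '[[[0,0.001,0,0,0,0,0.5],[0,0.001,0,0,0,0,0.4],[0,0.001,0,0,0,0,0.2],[0,0.001,0,0,0,0,-0.2],[0,0.001,0,0,0,0,-0.2]]]' 25 && python3 -m pendant '[[[0,0,0,0,0,0,-0.5],[0,0,0,0,0,0,-0.5],[0,0,-0.005,0,0,0,-0.5],[0,0,-0.02,0,0,0,-0.5],[0,0,-0.04,0,0,0,-0.5]]]' && python3 -m pendant '[[[0,0,-0.02,0,0,0,-0.5],[0,0,-0.04,0,0,0,-0.5],[0,0,-0.055,0,0,0,-0.5],[0,0,-0.06,0,0,0,-0.5]]]'
python3 - <<'E'
from h import *
im=r.capture("top"); cv2.imwrite("pics/top1.png",im[:,:,::-1]); cv2.imwrite("pics/side1.png",r.capture("side")[:,:,::-1])
print(r.get_state()['joints'].round(0),r.get_state()['tcp_pos'])
goto(.5,0.02,.24,75)
E
```

```text
time_s: 3.5
tcp_pos: [0.426, -0.2422, 0.2969]
eef_rot: [-180.0, -0.0, -15.4]
contact_force: [0.0, 1.4, 2.5]
gripper_width: 0.0614
gripper_force: 25.0
time_s: 4.0
tcp_pos: [0.4251, -0.242, 0.3357]
eef_rot: [-180.0, 0.2, -15.4]
contact_force: [0.0, -0.1, -4.1]
gripper_width: 0.0612
gripper_force: 25.0
time_s: 4.4
tcp_pos: [0.4259, -0.2422, 0.3978]
eef_rot: [-180.0, -0.1, -15.4]
contact_force: [-0.3, 0.2, -4.0]
gripper_width: 0.0616
gripper_force: 25.0
[ -7.   3. -23.  -0. -64.  81.] [ 0.4257364  -0.2421382   0.39665903]
shift [ 0.0019 -0.2724 -0.0022] turn [-0.  -0.  -0.4] j6 81.2 t 4.5
```

```bash
python3 -m pendant '[[[-0.005,-0.02,0,0,0,0,-0.5],[-0.013,-0.048,0,0,0,0,-0.5],[-0.023,-0.085,0,0,0,0,-0.5],[-0.033,-0.12,0,0,0,0,-0.5],[-0.043,-0.157,0,0,0,0,-0.5]]]' && python3 -m pendant '[[[-0.01,-0.036,0,0,0,0,-0.5],[-0.02,-0.072,0,0,0,0,-0.5],[-0.03,-0.108,0,0,0,0,-0.5],[-0.04,-0.145,0,0,0,0,-0.5],[-0.05,-0.181,0,0,0,0,-0.5]]]' && python3 -m pendant '[[[-0.01,-0.036,0,0,0,0,-0.5],[-0.02,-0.072,0,0,0,0,-0.5],[-0.03,-0.108,0,0,0,0,-0.5],[-0.036,-0.13,0,0,0,0,-0.5],[-0.04,-0.145,0,0,0,0,-0.5]]]'
python3 - <<'E'
from h import *
im=r.capture("top"); cv2.imwrite("pics/top2.png",im[:,:,::-1]); cv2.imwrite("pics/side2.png",r.capture("side")[:,:,::-1])
print(r.get_state()['joints'].round(0),r.get_state()['tcp_pos'])
goto(.427,0.260,.138-.092+.044,75)
# pile crop
m=im[:,:,::-1][205:255,325:395]
cv2.imwrite("pics/pile2.png",cv2.resize(m,(784,560),interpolation=2))
E
```

```text
time_s: 5.0
tcp_pos: [0.4254, -0.0783, 0.3953]
eef_rot: [180.0, 0.1, -15.5]
contact_force: [0.9, -0.5, -4.0]
gripper_width: 0.061
gripper_force: 25.0
time_s: 5.5
tcp_pos: [0.4253, 0.1097, 0.3955]
eef_rot: [179.9, 0.1, -15.4]
contact_force: [1.3, 0.3, -3.9]
gripper_width: 0.0616
gripper_force: 25.0
time_s: 6.0
tcp_pos: [0.4256, 0.2603, 0.3951]
eef_rot: [179.9, 0.1, -15.3]
contact_force: [0.7, -0.8, -4.0]
gripper_width: 0.0614
gripper_force: 25.0
[ 54.   4. -22.  -0. -64.  21.] [0.42586197 0.26014877 0.39534929]
shift [ 0.0013 -0.0004  0.1463] turn [ 0.1  0.1 -0.3] j6 20.7 t 6.1
```

View pics/pile2.png

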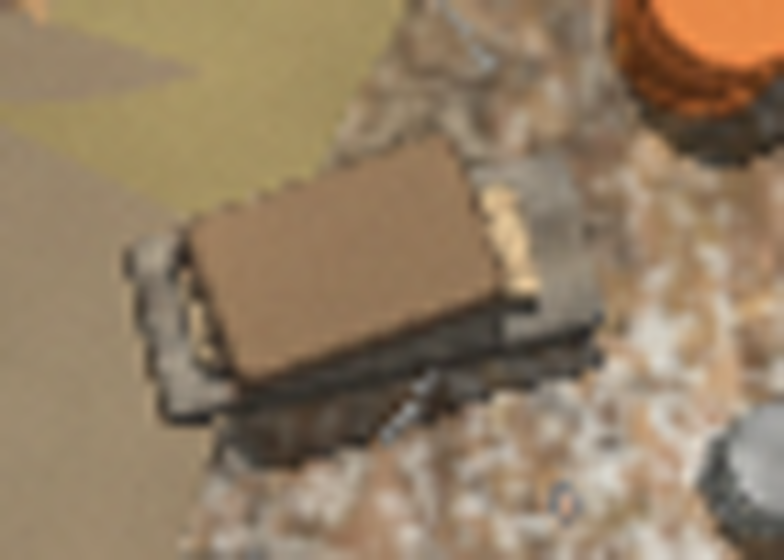

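The pile is now clear of the jar. Sanding-block corners in the crop are (187,222), (445,140), (500,298) and (238,385), lying along the beam. I'll lower the jar into the holder.

```bash
python3 -m pendant '[[[0.001,0,0.02,0,0,0,-0.5],[0.001,0,0.05,0,0,0,-0.5],[0.001,0,0.085,0,0,0,-0.5],[0.001,0,0.115,0,0,0,-0.5],[0.001,0,0.132,0,0,0,-0.5]]]' && python3 -m pendant '[[[0,0,0.005,0,0,0,-0.5],[0,0,0.008,0,0,0,-0.5],[0,0,0.011,0,0,0,-0.5],[0,0,0.013,0,0,0,-0.5],[0,0,0.013,0,0,0,-0.5]]]' && python3 -m pendant '[[[0,0,0.001,0,0,0,-0.5],[0,0,0.002,0,0,0,-0.5],[0,0,0.002,0,0,0,-0.5]]]'
python3 - <<'E'
from h import *
cv2.imwrite("pics/side3.png",r.capture("side")[:,:,::-1])
print(r.get_state()['contact_force'],r.get_state()['tcp_pos'])
q=np.array([[187,222],[445,140],[500,298],[238,385]])/11.2+[325-.45,205-.45]
print("sand",rect(cast("top",q,.092)))
q=np.array([[130,250],[182,418],[600,315],[570,150]])/11.2+[325-.45,205-.45]
print("beam",rect(cast("top",q,.045)))
E
```

```text
time_s: 6.6
tcp_pos: [0.4262, 0.2565, 0.2619]
eef_rot: [179.8, 0.1, -15.5]
contact_force: [0.1, -0.4, -2.9]
gripper_width: 0.0614
gripper_force: 25.0
time_s: 7.1
tcp_pos: [0.427, 0.2586, 0.2521]
eef_rot: [-180.0, -0.0, -15.4]
contact_force: [-0.3, -0.2, -3.7]
gripper_width: 0.0613
gripper_force: 25.0
time_s: 7.4
tcp_pos: [0.4269, 0.2585, 0.2497]
eef_rot: [-180.0, -0.0, -15.4]
contact_force: [-0.0, 0.3, -4.8]
gripper_width: 0.0615
gripper_force: 25.0
[-0.58163964 -0.66054324 -3.90565939] [0.42688039 0.25855187 0.24972448]
sand (array([ 421.9, -242.8]), array([89.4, 55.2]), -73.5)
beam (array([ 421.7, -256.9]), array([151.8,  58.6]), -78.4)
```

```bash
python3 -m pendant '[[[0,0,0.001,0,0,0,-0.5],[0,0,0.002,0,0,0,-0.5],[0,0,0.002,0,0,0,-0.5]]]'; python3 -m pendant '[[[0,0,0.001,0,0,0,-0.5],[0,0,0.002,0,0,0,-0.5],[0,0,0.002,0,0,0,-0.5]]]'
```

```text
time_s: 7.75
tcp_pos: [0.4268, 0.2584, 0.2475]
eef_rot: [180.0, 0.0, -15.4]
contact_force: [-0.1, -0.3, -4.2]
gripper_width: 0.0617
gripper_force: 25.0
time_s: 8.05
tcp_pos: [0.427, 0.2586, 0.2466]
eef_rot: [-180.0, -0.0, -15.4]
contact_force: [-2.8, -1.3, 6.4]
gripper_width: 0.0613
gripper_force: 25.0
```

Contact came at the expected height, so I'll release and rise.

```bash
python3 -m pendant '[[[0,0,-0.001,0,0,0,0.45],[0,0,-0.001,0,0,0,0.6],[0,0,-0.001,0,0,0,1],[0,0,-0.001,0,0,0,1],[0,0,-0.001,0,0,0,1]]]' && python3 -m pendant '[[[0,0,-0.01,0,0,0,1],[0,0,-0.03,0,0,0,1],[0,0,-0.07,0,0,0,1],[0,0,-0.12,0,0,0,1],[0,0,-0.15,0,0,0,1]]]'
python3 - <<'E'
from h import *
print(r.get_state()['joints'].round(0),r.get_state()['tcp_pos'])
goto(.422,-.243,.2,16.5)
for y in(-1,1):
  pass
E
```

```text
time_s: 8.55
tcp_pos: [0.427, 0.2585, 0.2466]
eef_rot: [180.0, -0.0, -15.4]
contact_force: [-0.1, 0.6, -0.2]
gripper_width: 0.0857
gripper_force: 0.0
time_s: 9.05
tcp_pos: [0.4272, 0.2586, 0.4012]
eef_rot: [-179.8, -0.1, -15.4]
contact_force: [1.1, 1.3, 0.1]
gripper_width: 0.0878
gripper_force: 0.0
[ 54.   4. -21.   0. -64.  21.] [0.4272237  0.25855916 0.40119167]
shift [0.1278 0.4851 0.0408] turn [-0.3 -0.  58.1] j6 20.8 t 9.05
```

```bash
python3 -m pendant '[[[0.064,0.242,0,0,0,0,1],[0.064,0.242,0,0,0,0,1],[0.064,0.242,0,0,0,0,1],[0.064,0.242,0,0,0,0,1],[0.064,0.242,0,0,0,0,1]]]' && python3 -m pendant '[[[0.064,0.243,0.04,0,0,40,1],[0.064,0.243,0.04,0,0,40,1],[0.064,0.243,0.04,0,0,40,1],[0.064,0.243,0.04,0,0,40,1],[0.064,0.243,0.04,0,0,40,1]]]'
python3 - <<'E'
from h import *
im=cv2.imread("pics/top2.png"); hsv=cv2.cvtColor(im,40)
m=cv2.inRange(hsv,(8,60,100),(18,160,175)); k=np.zeros_like(m); k[212:245,335:376]=m[212:245,335:376]
k=cv2.morphologyEx(k,2,np.ones((3,3))); c=max(cv2.findContours(k,0,2)[0],key=cv2.contourArea).reshape(-1,2)
print(rect(cast("top",c,.092)))
goto(.422,-.243,.16,16.5)
E
```

```text
time_s: 9.55
tcp_pos: [0.4236, 0.0066, 0.3978]
eef_rot: [-179.9, -0.1, -15.3]
contact_force: [1.7, -0.4, 0.7]
gripper_width: 0.0874
gripper_force: 0.0
time_s: 10.05
tcp_pos: [0.421, -0.2405, 0.3582]
eef_rot: [-179.9, -0.1, -55.7]
contact_force: [1.5, 0.6, 0.3]
gripper_width: 0.0878
gripper_force: 0.0
(array([ 441. , -257.7]), array([132.1,  78.4]), -72.9)
shift [0.0026 0.0007 0.0392] turn [-0.1 -0.1 17.8] j6 40.7 t 10.05
```

```bash
python3 -m pendant '[[[0.003,0.001,0.02,0,0,8.5,1],[0.003,0.001,0.04,0,0,17.5,1],[0.003,0.001,0.04,0,0,17.5,1],[0.003,0.001,0.04,0,0,17.5,1]]]'
python3 - <<'E'
from h import *
a=r.capture("side")[:,:,::-1]; b=r.capture("top")[:,:,::-1]
cv2.imwrite("pics/s4.png",np.hstack([cv2.resize(a[150:250,230:330],(400,400),interpolation=2),cv2.resize(b[190:270,320:400],(400,400),interpolation=2)]))
goto(.422,-.243,.086,16.5)
E
```

```text
time_s: 10.45
tcp_pos: [0.4226, -0.2414, 0.3181]
eef_rot: [180.0, -0.0, -72.6]
contact_force: [0.2, 0.6, 0.9]
gripper_width: 0.088
gripper_force: 0.0
shift [0.0014 0.0017 0.0738] turn [-0.1 -0.1  0.9] j6 23.8 t 10.55
```

View pics/s4.png

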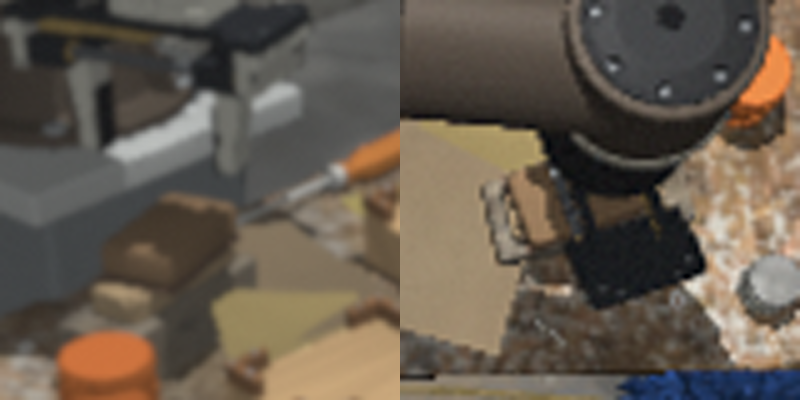

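The side view shows the finger tips at (95,140) and (232,170) straddling the block at (170,235). Descending.

```bash
python3 -m pendant '[[[0.001,0.002,0.03,0,0,1,1],[0.001,0.002,0.055,0,0,1,1],[0.001,0.002,0.068,0,0,1,1],[0.001,0.002,0.074,0,0,1,1],[0.001,0.002,0.074,0,0,1,1]]]' && python3 -m pendant '[[[0,0,0,0,0,0,0.5],[0,0,0,0,0,0,0.3],[0,0,0,0,0,0,0],[0,0,0,0,0,0,-0.4],[0,0,0,0,0,0,-0.5]]]' 25 && python3 -m pendant '[[[0,0,0,0,0,0,-0.5],[0,0,-0.004,0,0,0,-0.5],[0,0,-0.015,0,0,0,-0.5],[0,0,-0.04,0,0,0,-0.5],[0,0,-0.08,0,0,0,-0.5]]]'
python3 - <<'E'
from h import *
goto(.599,-.249,.16,178.7)
print(r.get_state()['joints'].round(0))
E
```

```text
time_s: 11.05
tcp_pos: [0.4212, -0.2426, 0.2437]
eef_rot: [-180.0, -0.0, -73.8]
contact_force: [-0.2, -0.6, 1.0]
gripper_width: 0.0878
gripper_force: 0.0
time_s: 11.55
tcp_pos: [0.4211, -0.243, 0.2439]
eef_rot: [-179.9, -0.0, -73.9]
contact_force: [0.2, 0.9, 4.3]
gripper_width: 0.0584
gripper_force: 47.6
time_s: 12.05
tcp_pos: [0.4199, -0.2427, 0.3229]
eef_rot: [179.8, 0.1, -73.9]
contact_force: [0.8, -0.1, -0.9]
gripper_width: 0.0579
gripper_force: 47.3
shift [ 0.0556 -0.1704  0.0031] turn [ 0.3  0.1 17.4] j6 22.8 t 12.05
[ -7.   7. -29.  -0. -54.  23.]
```

```bash
python3 -m pendant '[[[0.007,-0.02,0,0,0,3,-0.5],[0.02,-0.06,0,0,0,8,-0.5],[0.034,-0.1,0,0,0,12,-0.5],[0.047,-0.14,0,0,0,16,-0.5],[0.054,-0.163,0,0,0,17.5,-0.5]]]' && python3 -m pendant '[[[0,0,0,0,0,0,-0.5],[0,0,0,0,0,0,-0.5]]]'
python3 - <<'E'
from h import *
goto(.599,-.249,.16,178.7)
a=r.capture("side")[:,:,::-1]; b=r.capture("top")[:,:,::-1]
cv2.imwrite("pics/top5.png",b)
cv2.imwrite("pics/s5.png",np.hstack([cv2.resize(a[180:280,260:360],(400,400),interpolation=2),cv2.resize(b[165:265,310:410],(400,400),interpolation=2)]))
s=r.get_state();T=s['tcp_pos'].copy(); 
# expected block-bottom corners in side view if centred under grasp point
Rm=Ro.from_euler('xyz',s['eef_rot'],degrees=True)
bz=T[2]-.2438+.064
for z in(bz,bz+.028): print(((proj("side",[[*(T+Rm.apply([i*.0485,j*.029,0]))[:2],z] for i,j in((1,1),(1,-1),(-1,-1),(-1,1))])-[260,180])*4).round(0).tolist())
E
```

```text
time_s: 12.55
tcp_pos: [0.5949, -0.2497, 0.3236]
eef_rot: [-180.0, -0.0, -91.5]
contact_force: [0.0, 0.3, -1.8]
gripper_width: 0.0579
gripper_force: 47.3
time_s: 12.75
tcp_pos: [0.5923, -0.2495, 0.323]
eef_rot: [179.9, 0.0, -91.4]
contact_force: [-0.9, 0.4, -0.2]
gripper_width: 0.0581
gripper_force: 47.3
shift [-0.0007 -0.0067  0.004 ] turn [ 0.1  0.  -0.1] j6 4.1 t 12.75
[[127.0, 115.0], [194.0, 144.0], [306.0, 91.0], [239.0, 66.0]]
[[125.0, 74.0], [192.0, 101.0], [306.0, 50.0], [238.0, 25.0]]
```

View pics/s5.png

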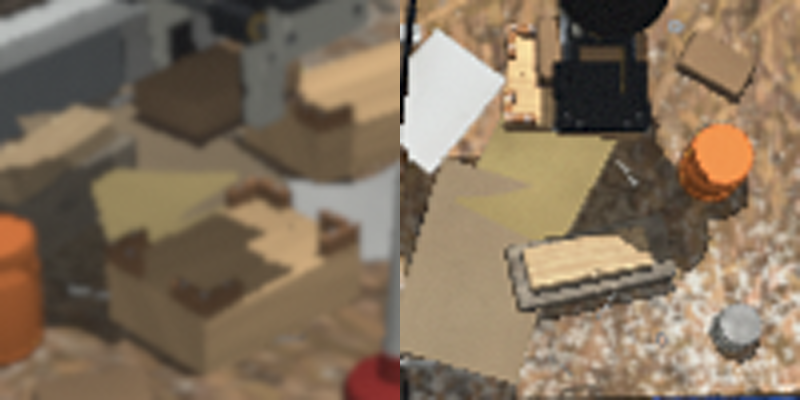

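The held block's bottom near corner is at (195,145), against (194,144) expected, so it is centred in the grip. Lowering.

```bash
python3 -m pendant '[[[0,-0.007,0.01,0,0,0,-0.5],[0,-0.007,0.04,0,0,0,-0.5],[0,-0.007,0.07,0,0,0,-0.5],[0,-0.007,0.09,0,0,0,-0.5],[0,-0.007,0.096,0,0,0,-0.5]]]' && python3 -m pendant '[[[0,0,0,0,0,0,-0.5],[0,0,0.001,0,0,0,-0.5],[0,0,0.002,0,0,0,-0.5],[0,0,0.002,0,0,0,-0.5]]]' && python3 -m pendant '[[[0,0,0.001,0,0,0,-0.5],[0,0,0.002,0,0,0,-0.5],[0,0,0.002,0,0,0,-0.5]]]'
```

```text
time_s: 13.35
tcp_pos: [0.5981, -0.2496, 0.2246]
eef_rot: [179.8, 0.0, -91.4]
contact_force: [-0.9, -0.1, -0.8]
gripper_width: 0.0581
gripper_force: 47.3
time_s: 13.75
tcp_pos: [0.5997, -0.2498, 0.2264]
eef_rot: [-179.9, -0.0, -91.4]
contact_force: [-0.6, 0.1, -0.6]
gripper_width: 0.058
gripper_force: 47.3
time_s: 14.05
tcp_pos: [0.5994, -0.2498, 0.2233]
eef_rot: [-180.0, 0.0, -91.4]
contact_force: [0.5, 0.3, -1.7]
gripper_width: 0.0582
gripper_force: 47.3
```

```bash
python3 -m pendant '[[[0,0,0.001,0,0,0,-0.5],[0,0,0.002,0,0,0,-0.5],[0,0,0.002,0,0,0,-0.5]]]'; python3 -m pendant '[[[0,0,0,0,0,0,-0.5]]]'
```

```text
time_s: 14.35
tcp_pos: [0.5994, -0.2498, 0.222]
eef_rot: [-180.0, -0.0, -91.4]
contact_force: [-2.6, 1.8, 3.3]
gripper_width: 0.0578
gripper_force: 47.6
time_s: 14.45
tcp_pos: [0.5994, -0.2498, 0.222]
eef_rot: [-180.0, -0.0, -91.4]
contact_force: [-2.8, 2.1, 5.9]
gripper_width: 0.0578
gripper_force: 47.6
```

```bash
python3 -m pendant '[[[0,0,0,0,0,0,0.5],[0,0,0,0,0,0,0.7],[0,0,0,0,0,0,1],[0,0,0,0,0,0,1],[0,0,0,0,0,0,1]]]' && python3 -m pendant '[[[0,0,-0.01,0,0,0,1],[0,0,-0.03,0,0,0,1],[0,0,-0.06,0,0,0,1],[0,0,-0.1,0,0,0,1],[0,0,-0.12,0,0,0,1]]]'
python3 - <<'E'
from h import *
im=r.capture("top")[:,:,::-1].copy(); cv2.imwrite("pics/top6.png",im); hsv=cv2.cvtColor(im,40)
m=cv2.inRange(hsv,(12,60,140),(28,170,255)); k=np.zeros_like(m); k[218:243,335:380]=m[218:243,335:380]
c=max(cv2.findContours(k,0,2)[0],key=cv2.contourArea).reshape(-1,2)
print(rect(cast("top",c,.064)))
f=11.2;o=cv2.resize(im[205:255,325:395],(784,560),interpolation=2)
cv2.polylines(o,[np.int32((c-[325,205]+.5)*f)],True,(255,0,0),1)
cv2.imwrite("pics/off.png",o)
E
```

```text
time_s: 14.95
tcp_pos: [0.5988, -0.2497, 0.2208]
eef_rot: [179.9, 0.0, -91.4]
contact_force: [-0.5, 0.4, 0.1]
gripper_width: 0.0866
gripper_force: 0.0
time_s: 15.45
tcp_pos: [0.5996, -0.25, 0.3452]
eef_rot: [-179.8, -0.1, -91.4]
contact_force: [-0.8, 0.7, 0.4]
gripper_width: 0.0874
gripper_force: 0.0
(array([ 419.1, -240.9]), array([140.3,  89.2]), 88.7)
```

View pics/off.png

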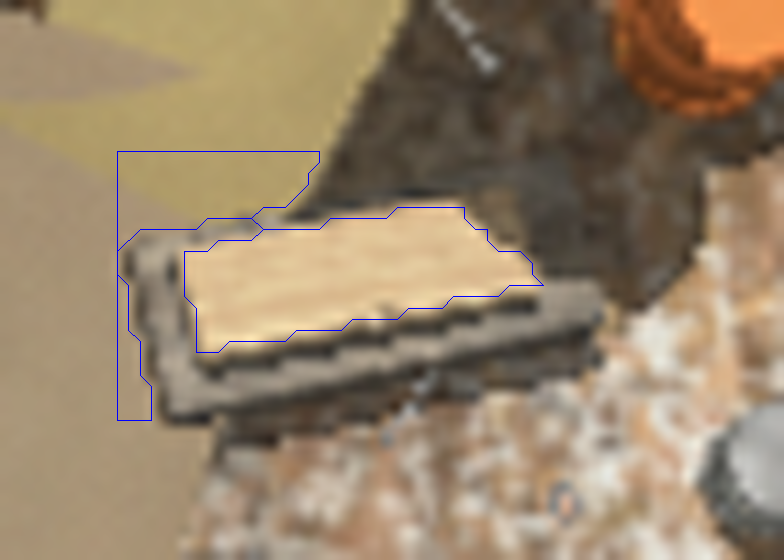

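The offcut's visible corners in the crop are (183,250), (198,355) and (543,283); the far right corner is in shadow. The centre is the midpoint of the diagonal.

Run:
```python
from h import *
q=np.array([[183,250],[543,283],[198,355]])/11.2+[325-.5,205-.5]
X=cast("top",q,.064); c=X[:2].mean(0); e=X[1]-X[2]; w=X[0]-X[2]
print(c,np.linalg.norm(e),np.degrees(np.arctan2(e[1],e[0])),np.linalg.norm(w))
a=np.degrees(np.arctan2(e[1],e[0]))
goto(c[0],c[1],.13,a+90)
```

```text
[ 0.42490655 -0.25205526  0.064     ] 0.11619483923550013 -79.51939392482942 0.03509274514488801
shift [0.0059 0.1755 0.0578] turn [ -0.4  -0.1 -11.8] j6 4.0 t 15.5
```

```bash
python3 -m pendant '[[[0.002,0.045,0,0,0,-3,1],[0.003,0.09,0,0,0,-8,1],[0.005,0.135,0.02,0,0,-11.8,1],[0.006,0.175,0.05,0,0,-11.8,1],[0.006,0.175,0.057,0,0,-11.8,1]]]' && python3 -m pendant '[[[0,0,0,0,0,0,1],[0,0,0,0,0,0,0.4],[0,0,0,0,0,0,0.4],[0,0,0,0,0,0,0.4]]]'
python3 - <<'E'
from h import *
goto(.425,-.252,.0665,10.5)
E
```

```text
time_s: 16.0
tcp_pos: [0.4173, -0.2508, 0.2814]
eef_rot: [179.6, 0.2, -79.8]
contact_force: [0.9, -0.2, -0.2]
gripper_width: 0.0878
gripper_force: 0.0
time_s: 16.4
tcp_pos: [0.4253, -0.2515, 0.2848]
eef_rot: [-180.0, -0.0, -79.6]
contact_force: [0.1, 0.0, -0.4]
gripper_width: 0.0693
gripper_force: 0.0
shift [0.0004 0.0004 0.0593] turn [-0.  -0.  -0.1] j6 18.2 t 16.4
```

```bash
python3 -m pendant '[[[0,0,0.02,0,0,0,0.4],[0,0,0.04,0,0,0,0.4],[0,0,0.054,0,0,0,0.4],[0,0,0.059,0,0,0,0.4],[0,0,0.059,0,0,0,0.4]]]' && python3 -m pendant '[[[0,0,0,0,0,0,0.2],[0,0,0,0,0,0,0],[0,0,0,0,0,0,-0.2],[0,0,0,0,0,0,-0.6],[0,0,0,0,0,0,-0.6]]]' 25 && python3 -m pendant '[[[0,0,0,0,0,0,-0.6],[0,0,-0.004,0,0,0,-0.6],[0,0,-0.015,0,0,0,-0.6],[0,0,-0.04,0,0,0,-0.6],[0,0,-0.08,0,0,0,-0.6]]]'
python3 - <<'E'
from h import *
goto(.6148,.2421,.16,9.4)
print(r.get_state()['joints'].round(0))
E
```

```text
time_s: 16.9
tcp_pos: [0.4246, -0.2515, 0.225]
eef_rot: [179.9, 0.0, -79.6]
contact_force: [0.1, -0.5, -0.3]
gripper_width: 0.0615
gripper_force: 0.0
time_s: 17.4
tcp_pos: [0.4245, -0.2515, 0.2259]
eef_rot: [-180.0, -0.0, -79.6]
contact_force: [-0.5, 0.6, 4.9]
gripper_width: 0.0381
gripper_force: 25.0
time_s: 17.9
tcp_pos: [0.4234, -0.2513, 0.3051]
eef_rot: [179.8, 0.1, -79.6]
contact_force: [2.0, -0.7, -1.7]
gripper_width: 0.0378
gripper_force: 25.0
shift [-0.4509 -0.277  -0.0143] turn [0.2 0.1 1. ] j6 18.2 t 17.9
[ -8.   9. -30.  -0. -52.  18.]
```

```bash
python3 -m pendant '[[[-0.017,-0.01,0,0,0,0,-0.6],[-0.043,-0.026,0,0,0,0,-0.6],[-0.077,-0.047,0,0,0,0,-0.6],[-0.111,-0.068,0,0,0,0,-0.6],[-0.15,-0.092,0,0,0,0,-0.6]]]' && python3 -m pendant '[[[-0.035,-0.022,0,0,0,0,-0.6],[-0.07,-0.044,0,0,0,0,-0.6],[-0.105,-0.065,0,0,0,0,-0.6],[-0.14,-0.086,0,0,0,0,-0.6],[-0.175,-0.107,0,0,0,0,-0.6]]]' && python3 -m pendant '[[[-0.034,-0.021,0,0,0,0,-0.6],[-0.068,-0.042,0,0,0,0,-0.6],[-0.095,-0.059,0,0,0,0,-0.6],[-0.115,-0.071,0,0,0,0,-0.6],[-0.126,-0.078,0,0,0,0,-0.6]]]' && python3 -m pendant '[[[0,0,0,0,0,0,-0.6],[0,0,0,0,0,0,-0.6]]]'
python3 - <<'E'
from h import *
goto(.6148,.2421,.16,9.4)
a=r.capture("side")[:,:,::-1]; b=r.capture("top")[:,:,::-1]
cv2.imwrite("pics/top7.png",b);cv2.imwrite("pics/side7.png",a)
s=r.get_state();T=s['tcp_pos'].copy(); Rm=Ro.from_euler('xyz',s['eef_rot'],degrees=True); bz=T[2]-.2257+.045
A=cv2.resize(a[150:250,360:460],(400,400),interpolation=2)
for z in(bz,bz+.019): cv2.polylines(A,[np.int32((proj("side",[[*(T+Rm.apply([i*.0575,j*.019,0]))[:2],z] for i,j in((1,1),(1,-1),(-1,-1),(-1,1))])-[360,150]+.5)*4)],True,(255,0,0),1)
cv2.imwrite("pics/s7.png",np.hstack([A,cv2.resize(b[190:270,320:400],(400,400),interpolation=2)]))
E
```

```text
time_s: 18.4
tcp_pos: [0.4878, -0.0862, 0.3064]
eef_rot: [-179.9, -0.0, -79.7]
contact_force: [1.5, -0.6, 0.3]
gripper_width: 0.0381
gripper_force: 25.0
time_s: 18.9
tcp_pos: [0.5616, 0.1058, 0.3063]
eef_rot: [-180.0, 0.0, -79.6]
contact_force: [1.2, 0.1, 0.1]
gripper_width: 0.0379
gripper_force: 25.0
time_s: 19.4
tcp_pos: [0.6157, 0.2439, 0.3057]
eef_rot: [-180.0, 0.0, -79.5]
contact_force: [-0.0, -0.9, 0.1]
gripper_width: 0.0378
gripper_force: 25.0
time_s: 19.6
tcp_pos: [0.615, 0.2415, 0.3054]
eef_rot: [180.0, -0.0, -79.6]
contact_force: [-0.8, -1.2, -1.1]
gripper_width: 0.0378
gripper_force: 25.0
shift [-0.0006  0.0001 -0.0136] turn [ 0. -0.  1.] j6 -27.9 t 19.6
```

View pics/s7.png

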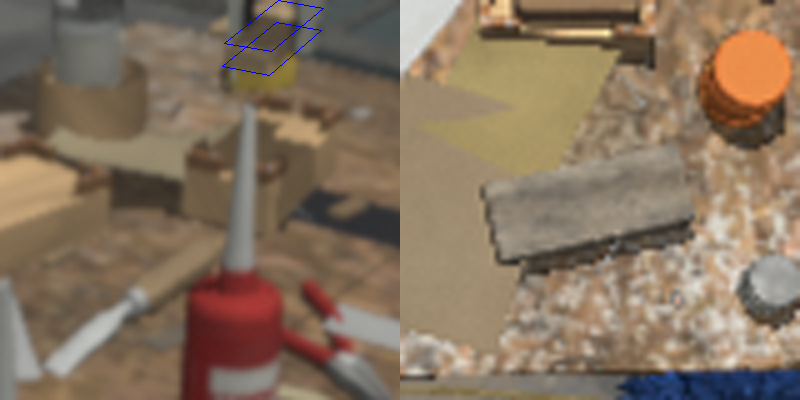

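The side view shows the offcut in the fingers inside its expected outline around (270,45), above the narrow tray at (265,165). The top view shows the beam clear, with crop corners (485,185), (677,148), (690,212) and (500,262). Lowering.

```bash
python3 -m pendant '[[[0,0,0.01,0,0,1,-0.6],[0,0,0.035,0,0,1,-0.6],[0,0,0.06,0,0,1,-0.6],[0,0,0.075,0,0,1,-0.6],[0,0,0.079,0,0,1,-0.6]]]' && python3 -m pendant '[[[0,0,0,0,0,0,-0.6],[0,0,0.001,0,0,0,-0.6],[0,0,0.002,0,0,0,-0.6],[0,0,0.002,0,0,0,-0.6]]]' && python3 -m pendant '[[[0,0,0.001,0,0,0,-0.6],[0,0,0.0015,0,0,0,-0.6],[0,0,0.0015,0,0,0,-0.6]]]'
python3 - <<'E'
from h import *
q=np.array([[85,185],[277,148],[290,212],[100,262]])/5+[320-.5,190-.5]
print(rect(cast("top",q,.045)))
b=cv2.imread("pics/top7.png");hsv=cv2.cvtColor(b,40)
m=cv2.inRange(hsv,(0,0,90),(30,58,200));k=np.zeros_like(m);k[215:245,330:382]=m[215:245,330:382]
k=cv2.morphologyEx(k,2,np.ones((5,5)));c=max(cv2.findContours(k,0,2)[0],key=cv2.contourArea).reshape(-1,2);print(rect(cast("top",c,.045)))
E
```

```text
time_s: 20.2
tcp_pos: [0.6147, 0.2412, 0.2241]
eef_rot: [179.8, -0.1, -80.7]
contact_force: [0.9, 0.0, 0.1]
gripper_width: 0.0378
gripper_force: 25.0
time_s: 20.6
tcp_pos: [0.6155, 0.2422, 0.2252]
eef_rot: [-179.9, 0.0, -80.6]
contact_force: [0.8, -0.2, 0.1]
gripper_width: 0.038
gripper_force: 25.0
time_s: 20.9
tcp_pos: [0.6154, 0.2421, 0.223]
eef_rot: [-180.0, 0.0, -80.6]
contact_force: [-1.2, 0.3, 0.1]
gripper_width: 0.0378
gripper_force: 25.0
(array([ 419.9, -255.2]), array([147.9,  58.7]), -80.3)
(array([ 422.9, -254.6]), array([148.5,  59.9]), -78.8)
```

```bash
python3 -m pendant '[[[0,0,0.001,0,0,0,-0.6],[0,0,0.001,0,0,0,-0.6],[0,0,0.001,0,0,0,-0.6]]]'; python3 -m pendant '[[[0,0,0.0005,0,0,0,-0.6],[0,0,0.001,0,0,0,-0.6],[0,0,0.001,0,0,0,-0.6]]]'
```

```text
time_s: 21.2
tcp_pos: [0.6153, 0.2421, 0.223]
eef_rot: [-180.0, 0.0, -80.6]
contact_force: [-3.0, 0.4, 7.4]
gripper_width: 0.0379
gripper_force: 25.0
time_s: 21.5
tcp_pos: [0.6153, 0.2422, 0.223]
eef_rot: [-179.9, 0.0, -80.6]
contact_force: [-5.7, -1.1, 14.3]
gripper_width: 0.0377
gripper_force: 25.0
```

```bash
python3 -m pendant '[[[0,0,-0.001,0,0,0,0],[0,0,-0.001,0,0,0,0.2],[0,0,-0.001,0,0,0,0.4],[0,0,-0.001,0,0,0,0.4],[0,0,-0.001,0,0,0,0.4]]]' && python3 -m pendant '[[[0,0,-0.01,0,0,0,0.4],[0,0,-0.03,0,0,0,0.4],[0,0,-0.06,0,0,0,1],[0,0,-0.1,0,0,0,1],[0,0,-0.12,0,0,0,1]]]'
python3 - <<'E'
from h import *
goto(.422,-.2555,.16,11)
E
```

```text
time_s: 22.0
tcp_pos: [0.6154, 0.242, 0.2215]
eef_rot: [180.0, -0.0, -80.6]
contact_force: [0.1, -0.2, -0.1]
gripper_width: 0.0609
gripper_force: 0.0
time_s: 22.5
tcp_pos: [0.616, 0.2423, 0.3465]
eef_rot: [-179.7, 0.1, -80.6]
contact_force: [0.3, 1.4, -0.5]
gripper_width: 0.08
gripper_force: 0.0
shift [0.4593 0.2731 0.0256] turn [-0.3  0.1 -1.6] j6 -28.9 t 22.5
```

```bash
python3 -m pendant '[[[0.21,0.125,0,0,0,-1.6,1],[0.21,0.125,0,0,0,-1.6,1],[0.21,0.125,0,0,0,-1.6,1],[0.21,0.125,0,0,0,-1.6,1],[0.21,0.125,0,0,0,-1.6,1]]]' && python3 -m pendant '[[[0.21,0.125,0,0,0,0,1],[0.21,0.125,0,0,0,0,1],[0.21,0.125,0,0,0,0,1],[0.21,0.125,0,0,0,0,1],[0.21,0.125,0,0,0,0,1]]]' && python3 -m pendant '[[[0.032,0.03,0.02,0,0,0,1],[0.032,0.03,0.025,0,0,0,1],[0.032,0.03,0.025,0,0,0,1]]]'
python3 - <<'E'
from h import *
goto(.422,-.2555,.034,11)
print(cast("top",[[390,204]],.07))
E
```

```text
time_s: 23.0
tcp_pos: [0.525, 0.0126, 0.3428]
eef_rot: [-179.9, 0.0, -79.0]
contact_force: [1.0, 0.5, 0.4]
gripper_width: 0.0876
gripper_force: 0.0
time_s: 23.5
tcp_pos: [0.4425, -0.2174, 0.343]
eef_rot: [-179.9, -0.0, -79.0]
contact_force: [1.5, 0.0, -0.0]
gripper_width: 0.0876
gripper_force: 0.0
time_s: 23.8
tcp_pos: [0.4195, -0.2535, 0.3167]
eef_rot: [179.9, 0.0, -79.2]
contact_force: [0.7, 1.5, -0.2]
gripper_width: 0.0877
gripper_force: 0.0
shift [ 0.0025 -0.0022  0.1237] turn [ 0.1  0.  -0.2] j6 19.0 t 23.8
[[ 0.5124573  -0.37877809  0.07      ]]
```

```bash
python3 -m pendant '[[[0.002,0,0.03,0,0,0,1],[0.002,0,0.065,0,0,0,1],[0.002,0,0.1,0,0,0,1],[0.002,0,0.118,0,0,0,1],[0.002,0,0.124,0,0,0,1]]]' && python3 -m pendant '[[[0,0,0,0,0,0,0.5],[0,0,0,0,0,0,0.3],[0,0,0,0,0,0,0],[0,0,0,0,0,0,-0.4],[0,0,0,0,0,0,-0.4]]]' 35 && python3 -m pendant '[[[0,0,0,0,0,0,-0.4],[0,0,-0.004,0,0,0,-0.4],[0,0,-0.015,0,0,0,-0.4],[0,0,-0.04,0,0,0,-0.4],[0,0,-0.08,0,0,0,-0.4]]]' && python3 -m pendant '[[[0,0,-0.04,0,0,0,-0.4],[0,0,-0.05,0,0,0,-0.4],[0,0,-0.05,0,0,0,-0.4]]]'
python3 - <<'E'
from h import *
goto(.5045,.0134,.16,169-180)
print(r.get_state()['joints'].round(0))
E
```

```text
time_s: 24.3
tcp_pos: [0.4212, -0.2536, 0.1917]
eef_rot: [179.9, 0.0, -78.9]
contact_force: [-0.2, -0.3, 0.4]
gripper_width: 0.0874
gripper_force: 0.0
time_s: 24.8
tcp_pos: [0.4212, -0.2546, 0.1939]
eef_rot: [-179.9, -0.0, -79.0]
contact_force: [-1.1, 3.1, 7.2]
gripper_width: 0.0599
gripper_force: 35.0
time_s: 25.3
tcp_pos: [0.4196, -0.2544, 0.2725]
eef_rot: [179.8, 0.1, -79.0]
contact_force: [1.3, -0.5, -2.0]
gripper_width: 0.0597
gripper_force: 35.0
time_s: 25.6
tcp_pos: [0.4209, -0.2547, 0.3252]
eef_rot: [-179.7, -0.1, -79.0]
contact_force: [-1.2, 0.2, -2.5]
gripper_width: 0.0601
gripper_force: 35.0
shift [-0.2473 -0.1331  0.0064] turn [-0.3 -0.  22. ] j6 19.2 t 25.6
[ -8.   7. -28.   0. -54.  19.]
```

```bash
python3 -m pendant '[[[-0.018,-0.01,0,0,0,2,-0.4],[-0.045,-0.024,0,0,0,6,-0.4],[-0.08,-0.043,0,0,0,12,-0.4],[-0.12,-0.065,0,0,0,17,-0.4],[-0.16,-0.086,0,0,0,22,-0.4]]]' && python3 -m pendant '[[[0,0,0,0,0,0,-0.4],[0,0,0,0,0,0,-0.4]]]'
python3 - <<'E'
from h import *
goto(.5045,.0134,.16,-11)
E
```

```text
time_s: 26.1
tcp_pos: [0.4741, -0.0798, 0.3214]
eef_rot: [179.9, -0.0, -101.3]
contact_force: [1.5, -0.4, -0.9]
gripper_width: 0.0598
gripper_force: 35.0
time_s: 26.3
tcp_pos: [0.4742, -0.0802, 0.3214]
eef_rot: [179.8, -0.1, -100.8]
contact_force: [-0.2, -0.2, -2.6]
gripper_width: 0.0598
gripper_force: 35.0
shift [-0.0976 -0.0121  0.0022] turn [ 0.2 -0.1  0.2] j6 -24.7 t 26.3
```

```bash
python3 -m pendant '[[[-0.025,-0.003,0,0,0,0,-0.4],[-0.055,-0.007,0,0,0,0,-0.4],[-0.085,-0.011,0,0,0,0,-0.4],[-0.098,-0.012,0,0,0,0,-0.4],[-0.098,-0.012,0,0,0,0,-0.4]]]' && python3 -m pendant '[[[0,0,0,0,0,0,-0.4]]]'
python3 - <<'E'
from h import *
goto(.5045,.0134,.0768,-11)
a=r.capture("side")[:,:,::-1]; b=r.capture("top")[:,:,::-1]
s=r.get_state();T=s['tcp_pos'].copy(); Rm=Ro.from_euler('xyz',s['eef_rot'],degrees=True); bz=T[2]-.1938
A=cv2.resize(a[130:230,300:400],(400,400),interpolation=2)
for z in(bz,bz+.045): cv2.polylines(A,[np.int32((proj("side",[[*(T+Rm.apply([i*.075,j*.03,0]))[:2],z] for i,j in((1,1),(1,-1),(-1,-1),(-1,1))])-[300,130]+.5)*4)],True,(255,0,0),1)
cv2.imwrite("pics/s9.png",np.hstack([A,cv2.resize(b[165:265,230:330],(400,400),interpolation=2)]))
E
```

```text
time_s: 26.8
tcp_pos: [0.5051, 0.0129, 0.3219]
eef_rot: [179.9, -0.0, -100.9]
contact_force: [-0.3, -1.0, -0.9]
gripper_width: 0.0599
gripper_force: 35.0
time_s: 26.9
tcp_pos: [0.5046, 0.0119, 0.3221]
eef_rot: [179.9, -0.1, -101.0]
contact_force: [0.4, -0.0, -1.3]
gripper_width: 0.0602
gripper_force: 35.0
shift [-0.0016  0.0002  0.0863] turn [ 0.1 -0.1 -0. ] j6 -34.7 t 26.9
```

View pics/s9.png

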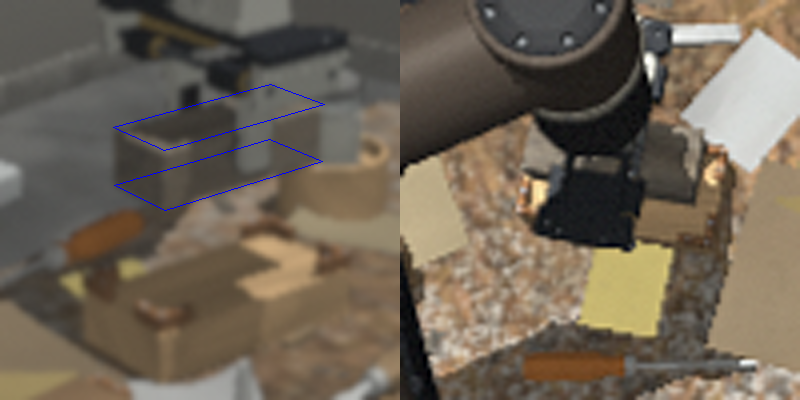

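The side view shows the beam's left edge at (115,183) matching, but the near vertical edge appears at x≈188 rather than 165. I'll check that numerically before lowering.

Run:
```python
from h import *
s=r.get_state();T=s['tcp_pos'].copy(); Rm=Ro.from_euler('xyz',s['eef_rot'],degrees=True); bz=T[2]-.1938
C=[(1,1),(1,-1),(-1,-1),(-1,1)]
for n in("side","top"):
  for z in(bz,bz+.045): print(n,C,proj(n,[[*(T+Rm.apply([i*.075,j*.03,0]))[:2],z] for i,j in C]).round(1).tolist())
a=cv2.cvtColor(r.capture("side"),cv2.COLOR_RGB2GRAY); 
for v in(170,174,178,182): print(v,a[v,324:366].tolist())
b=cv2.cvtColor(r.capture("top"),cv2.COLOR_RGB2GRAY)
for v in(198,202,206,210,214): print(v,b[v,288:316].tolist())
```

```text
side [(1, 1), (1, -1), (-1, -1), (-1, 1)] [[328.0, 175.9], [340.8, 182.1], [380.2, 169.8], [367.0, 164.3]]
side [(1, 1), (1, -1), (-1, -1), (-1, 1)] [[327.8, 161.4], [340.7, 167.2], [380.6, 155.6], [367.2, 150.5]]
top [(1, 1), (1, -1), (-1, -1), (-1, 1)] [[302.8, 216.6], [305.8, 200.3], [264.6, 193.4], [261.2, 209.6]]
top [(1, 1), (1, -1), (-1, -1), (-1, 1)] [[302.2, 214.0], [305.3, 197.3], [262.7, 190.2], [259.2, 206.8]]
170 [93, 94, 95, 92, 78, 64, 59, 56, 57, 58, 58, 58, 61, 63, 63, 62, 68, 76, 81, 82, 83, 83, 81, 75, 70, 69, 68, 68, 68, 69, 69, 68, 68, 67, 68, 84, 95, 101, 104, 105, 105, 104]
174 [86, 85, 86, 83, 72, 62, 60, 60, 62, 61, 62, 64, 63, 64, 64, 64, 76, 83, 83, 82, 81, 81, 79, 74, 68, 66, 65, 65, 66, 66, 67, 67, 67, 68, 68, 68, 69, 70, 73, 75, 79, 89]
178 [85, 86, 87, 86, 87, 84, 82, 78, 74, 67, 63, 62, 62, 63, 63, 63, 68, 76, 79, 80, 80, 78, 73, 70, 69, 73, 78, 83, 87, 90, 93, 98, 106, 115, 119, 120, 124, 130, 133, 132, 130, 130]
182 [88, 88, 85, 84, 83, 80, 77, 78, 77, 75, 71, 66, 66, 67, 66, 66, 67, 69, 71, 72, 71, 76, 96, 115, 124, 128, 132, 136, 136, 130, 116, 101, 97, 99, 109, 125, 134, 135, 133, 126, 110, 87]
198 [17, 40, 65, 57, 64, 67, 69, 72, 72, 71, 97, 101, 102, 144, 148, 133, 129, 106, 188, 210, 212, 212, 212, 215, 218, 216, 217, 217]
202 [53, 56, 42, 52, 64, 61, 62, 63, 60, 63, 64, 61, 61, 58, 113, 131, 131, 71, 48, 133, 138, 128, 166, 187, 216, 220, 215, 215]
206 [54, 45, 65, 68, 75, 78, 76, 75, 71, 70, 71, 69, 61, 124, 134, 140, 85, 73, 88, 178, 208, 181, 170, 90, 66, 127, 157, 192]
210 [28, 27, 24, 58, 63, 64, 63, 65, 66, 68, 70, 70, 66, 65, 68, 68, 57, 100, 134, 142, 208, 136, 66, 68, 73, 63, 109, 131]
214 [26, 26, 29, 78, 69, 59, 46, 40, 44, 42, 45, 49, 48, 50, 49, 50, 99, 110, 111, 111, 112, 117, 78, 62, 66, 112, 131, 139]
```

The near corner edge is actually at u=340, matching the expected 340.8; the 347 edge is a lit strip ending at the finger's shadow. The beam is centred, so I'll lower it.

```bash
python3 -m pendant '[[[-0.001,0,0.01,0,0,0,-0.4],[-0.001,0,0.035,0,0,0,-0.4],[-0.001,0,0.06,0,0,0,-0.4],[-0.001,0,0.077,0,0,0,-0.4],[-0.001,0,0.082,0,0,0,-0.4]]]' && python3 -m pendant '[[[0,0,0,0,0,0,-0.4],[0,0,0.001,0,0,0,-0.4],[0,0,0.002,0,0,0,-0.4],[0,0,0.002,0,0,0,-0.4]]]' && python3 -m pendant '[[[0,0,0.001,0,0,0,-0.4],[0,0,0.0015,0,0,0,-0.4],[0,0,0.0015,0,0,0,-0.4]]]'
```

```text
time_s: 27.6
tcp_pos: [0.5043, 0.0132, 0.2385]
eef_rot: [179.8, -0.1, -101.0]
contact_force: [-0.5, -0.0, -1.9]
gripper_width: 0.0597
gripper_force: 35.0
time_s: 28.0
tcp_pos: [0.5055, 0.0138, 0.2395]
eef_rot: [-179.9, 0.0, -101.0]
contact_force: [0.0, 0.3, -2.0]
gripper_width: 0.0596
gripper_force: 35.0
time_s: 28.3
tcp_pos: [0.5053, 0.0138, 0.2374]
eef_rot: [-180.0, 0.0, -101.0]
contact_force: [0.7, 0.1, -1.3]
gripper_width: 0.0596
gripper_force: 35.0
```

```bash
python3 -m pendant '[[[0,0,0.001,0,0,0,-0.4],[0,0,0.0015,0,0,0,-0.4],[0,0,0.0015,0,0,0,-0.4]]]'; python3 -m pendant '[[[0,0,0.001,0,0,0,-0.4],[0,0,0.001,0,0,0,-0.4],[0,0,0.001,0,0,0,-0.4]]]'
```

```text
time_s: 28.6
tcp_pos: [0.5053, 0.0138, 0.236]
eef_rot: [-180.0, -0.0, -101.0]
contact_force: [-1.9, 0.5, 1.7]
gripper_width: 0.0599
gripper_force: 35.0
time_s: 28.9
tcp_pos: [0.5052, 0.0138, 0.2359]
eef_rot: [-180.0, 0.0, -101.0]
contact_force: [-5.6, 1.6, 13.0]
gripper_width: 0.06
gripper_force: 35.0
```

```bash
python3 -m pendant '[[[0,0,-0.001,0,0,0,0.5],[0,0,-0.001,0,0,0,0.7],[0,0,-0.001,0,0,0,1],[0,0,-0.001,0,0,0,1],[0,0,-0.001,0,0,0,1]]]' && python3 -m pendant '[[[0,0,-0.01,0,0,0,1],[0,0,-0.03,0,0,0,1],[0,0,-0.07,0,0,0,1],[0,0,-0.12,0,0,0,1],[0,0,-0.15,0,0,0,1]]]' && python3 -m pendant '[[[0.2,0.1,0,0,0,0,1],[0.2,0.1,0,0,0,0,1],[0.2,0.1,0,0,0,0,1],[0.2,0.1,0,0,0,0,1],[0.2,0.1,0,0,0,0,1]]]' && python3 -m pendant '[[[0.06,0.03,0,0,0,0,1],[0.06,0.03,0,0,0,0,1],[0.06,0.03,0,0,0,0,1]]]'
python3 - <<'E'
from h import *
a=r.capture("side")[:,:,::-1]; b=r.capture("top")[:,:,::-1]; cv2.imwrite("pics/topF.png",b)
cv2.imwrite("pics/fin.png",np.vstack([cv2.resize(b[165:255,190:390],(666,300),interpolation=2),cv2.resize(a[145:285,225:455][:104],(666,300),interpolation=2)]))
E
```

```text
time_s: 29.4
tcp_pos: [0.5053, 0.0138, 0.2357]
eef_rot: [180.0, -0.0, -101.0]
contact_force: [0.6, 0.0, -0.2]
gripper_width: 0.0868
gripper_force: 0.0
time_s: 29.9
tcp_pos: [0.5056, 0.0137, 0.3904]
eef_rot: [-179.8, 0.1, -101.0]
contact_force: [1.7, -0.2, 0.3]
gripper_width: 0.0877
gripper_force: 0.0
time_s: 30.4
tcp_pos: [0.3662, -0.1653, 0.3867]
eef_rot: [-180.0, 0.0, -101.1]
contact_force: [1.6, -0.2, 0.8]
gripper_width: 0.0875
gripper_force: 0.0
time_s: 30.7
tcp_pos: [0.3263, -0.218, 0.3866]
eef_rot: [-179.9, 0.0, -101.2]
contact_force: [1.4, 0.8, 0.6]
gripper_width: 0.0875
gripper_force: 0.0
```

View pics/fin.png

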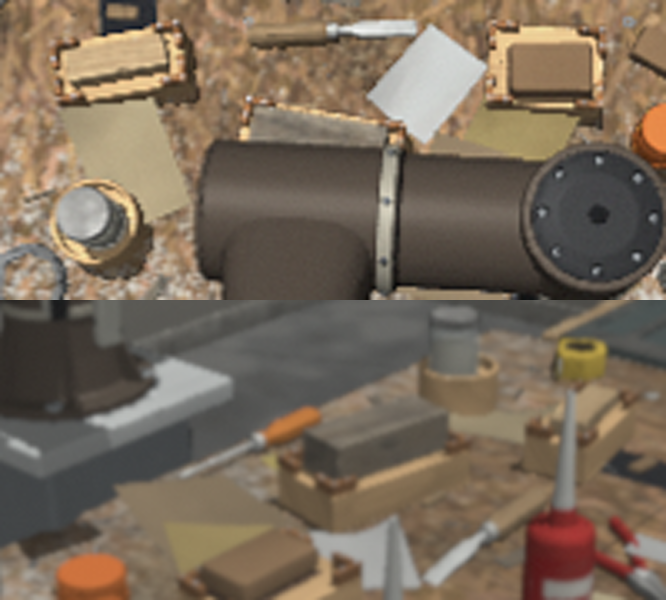

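The final picture shows all four pieces in place: jar upright in the holder (85,215), offcut in the narrow tray (120,60), sanding block in the short tray (550,65), and beam in the long tray (375,435 in the side view). The chisel (330,30) has not moved. Every placing touched down at the expected floor height.

```bash
python3 -c "
from plant import r
print(r.close_job())"
```

```text
the job is handed in; nothing more can be done
None
```

The job is handed in after about 31 s of the 136 s allowed: the jar is upright in the round holder, and the sanding block, offcut and thick block lie flat in their own trays (the last picture and touchdown heights agree), with the chisel where it was.

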